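Release the larger film can from its gravity dispenser

TASK

Two gravity dispensers on the darkroom bench each hold a film can behind a gate; on the one with the larger can, press the round paddle of its rocker down with the fingertips so that the gate at the other end lifts, and keep it down until the can has rolled into the catch tray. Then let the rocker come back so that the gate is shut again, with the can lying at rest in the tray. Do not touch the cans or the gates themselves, and leave the other dispenser and the things standing around where they are.

Things in the scene. Friction and masses are not known exactly. Their poses are not given: they have to be found in the camera images.
- dispenser_large: fixed film-can dispenser with the larger can: sloping plywood channel with black floor (70 mm wide inside, 96 mm high), dark steel catch tray at its -x end. Origin on the table under the gate, channel's centre line; x uphill, y towards the paddle. Ramp 50 mm high at the gate, ends at x=-30; tray inside x=-151 to -32, floor 26 high, walls 70. Rocker posts 138 high at x=+-17, y=100; base to y=145, nothing under the paddle.
- rocker_large (a joint): its rocker's angle: steel bar 205 x 16 mm along the dispenser's y, a seesaw pivoted at y=100, 125 mm high. 0 = rest, level, gate shut; grows as the paddle goes down and the gate rises; stop at 0.5 rad. Springs back when let go; about 2 N on the paddle to start, 5 N at the stop; the can passes only above about 0.4 rad (paddle 40 mm down; 49 mm at the stop).
- paddle_large (a point): centre of the top face of that rocker's press paddle, a round black rubber pad 44 mm across and 8 mm thick, 100 mm from the pivot on the +y side; at rest its top is 136 mm above the table and level; it tilts with the bar.
- gate_large (a point): the steel gate blade hanging from the other end of that rocker (100 mm from the pivot on the -y side), 24 mm wide, 6 mm thick, 67 mm tall, closing the channel; this point is the middle of its lower edge, 8 mm above the ramp at rest.
- can_large: the larger film can, plain aluminium with a dark lid band, a cylinder 44 mm across and 64 mm long lying across the channel (its axis is its y) against the uphill side of the gate; it rolls down by itself when the gate is up. Origin at its centre.
- dispenser_small: fixed film-can dispenser with the smaller can: sloping plywood channel with black floor (56 mm wide inside, 96 mm high), dark steel catch tray at its -x end. Origin on the table under the gate, channel's centre line; x uphill, y towards the paddle. Ramp 50 mm high at the gate, ends at x=-30; tray inside x=-151 to -32, floor 26 high, walls 70. Rocker posts 138 high at x=+-17, y=100; base to y=145, nothing under the paddle.
- rocker_small (a joint): its rocker's angle: steel bar 205 x 16 mm along the dispenser's y, a seesaw pivoted at y=100, 125 mm high. 0 = rest, level, gate shut; grows as the paddle goes down and the gate rises; stop at 0.5 rad. Springs back when let go; about 2 N on the paddle to start, 5 N at the stop.
- paddle_small (a point): centre of the top face of that rocker's press paddle, a round black rubber pad 44 mm across and 8 mm thick, 100 mm from the pivot on the +y side; at rest its top is 136 mm above the table and level; it tilts with the bar.
- gate_small (a point): the steel gate blade hanging from the other end of that rocker (100 mm from the pivot on the -y side), 24 mm wide, 6 mm thick, 67 mm tall, closing the channel; this point is the middle of its lower edge, 8 mm above the ramp at rest.
- can_small: the smaller film can, plain aluminium with a dark lid band, a cylinder 31 mm across and 50 mm long lying across the channel (its axis is its y) against the uphill side of the gate; it rolls down by itself when the gate is up. Origin at its centre.
- reel: white plastic developing reel, 64 mm across, 44 mm high, standing in front of the larger can's paddle; a bystander, origin at the centre of its underside.
- cup: clear plastic measuring mug, 76 mm across, 85 mm high, beyond the smaller can's paddle; a bystander, origin at the centre of its underside.
- bottle: white plastic bottle, 68 mm across, 190 mm high, at the back; a bystander, origin at the centre of its underside.
- jar: amber glass jar, 60 mm across, 80 mm high; a bystander, origin at the centre of its underside.
- spare_pot: black plastic film pot, 31 mm across, 50 mm high, standing on the table beyond the larger can's paddle; a bystander, origin at the centre of its underside.
- brush: brush lying on the table; origin at its middle underside; a bystander.
- tin: round dark tin with bright lid, 110 mm across, 31 mm high, in front of the smaller can's paddle; a bystander, origin at the centre of its underside.
Not all that is in view belongs to the job. Leave any blue or pink look-alike of the can_large alone.

How it is judged:
By the outcome, as a careful person would: the job done as asked, in the order asked, and still so for the second after the job is handed in, with the robot touching nothing.
It also fails if it takes over 38 s, if anything falls off the work surface, if the arm or the gripper's body presses on something with over 40 N, if the wrist force passes 120 N, or if a joint passes its speed limit or range.

ROBOT

A 6-joint arm with a two-finger parallel gripper is mounted at the origin on the work surface. World frame = base frame: x ahead of the robot, y to its left, z up, the work surface at z = 0. Lengths are in m, angles in rad, forces in N, time in s.
With the tool pointing down it reaches from about 0.35 to 0.775 m from the base axis. Payload 7.3 kg.
Tool frame: the origin (TCP) lies at the very end of the fingers, on their centre line; the grasp point (between the pads) lies 19 mm behind it (pinch_z is the distance from the TCP to the grasp point, in m); z points along the fingers, y is the line along which they close (so a half turn about z gives the same grasp; the last joint's range is limited). The gripper opens to 92 mm and grips with 3 to 60 N. Pads are 19 mm wide; open, the fingers measure 130 mm over their backs; the gripper's body (75 mm by 190 mm) begins 47 mm behind the grasp point.
Start: joints at [0.967, 0.342, 1.524, -0, 1.275, -0.146], TCP at [0.232, 0.471, 0.197] pointing down, gripper open.
Joint ranges: [-2.53, 2.53], [-0.77, 2.02], [0.04, 2.7], [-1, 4.14], [0.28, 2.66], [-3.11, 3.11]. Speed limits (rad/s): [2.57, 2.57, 3.14, 3.14, 3.14, 3.14].

INTERFACE

Orientations are given as [roll, pitch, yaw] about the fixed x, y, z axes, in that order (R = Rz(yaw) Ry(pitch) Rx(roll)).
In Python, from cell import * gives the robot as it stands.
- The arm moves only by the tool arm_command, never from a script. Its arguments are lists of equal length, an entry for each row: "fingers": the gripper command: -1 is fully open, 1 is shut, values between are in proportion; "travel": the shift along the tool's x, y, z in m, a list of three; "dr": the turn, a rotation vector about the tool's x, y, z in degrees, a list of three. In form: {"fingers": [fingers, ...], "travel": [[x, y, z], ...], "dr": [[wx, wy, wz], ...]}. A call has 1 to 8 rows; each row is the pose to reach, as a shift and turn from the pose commanded when the call began, along the tool's axes at that moment; what a row does not reach only later rows make up. A row lasts 1/12 s, in which the tool goes at most 41.7 mm and 7.16 degrees, less where a joint would pass 70% of its speed; a pose out of reach is approached as far as the arm can. A call with a gripper value outside its range is refused whole. The fingers move at their own pace and stop on an object; "squeeze" is the grip in N (left out, the last holds). Time passes only in rows, so rows that repeat a pose let the fingers close. It gives the time, the measured TCP pose, the force, the opening and the grip force at its end, in the units of the state.
- observe(): the state, without advancing time (a new reading comes with each control period).
- read_camera(name): name is "scene" or "top" or "wrist"; returns a dict with "color" (420x560x3 uint8, blue, green, red), "z_map" (420x560 float32, m along the optical axis (not along the pixel's ray), 0 where there is no reading), "fx", "fy", "cx", "cy" (pixels), "R" (3x3) and "t" (3): a world point X has camera coordinates R X + t. Camera axes: x right, y down, z forward; pixel columns grow to the right and rows downward; lengths in m; the calibration is good to about 2 mm. A picture is of the moment at which its call begins.
- hand_in(): hands the job in; it is judged then, once.
The state is a dict: "time": time; "qpos": joint angles; "qvel": joint speeds; "joint_efforts": joint torques, N m; "tool_pos": TCP position; "tool_rot": TCP orientation; "contact_force": force on the tool from outside, world axes, zero at the start; "torque": the same for the moment, N m; "opening": finger opening in m; "grip_force": force on a finger pad.
Only numpy, scipy, OpenCV 4.12 (cv2) and the standard library are available. Lean on these libraries where they do the work, as an engineer would, in place of code of your own. Each camera call takes 0.05 s, during which the arm holds its last target. There are 200 camera calls.

## Working session

There is one attempt and no reset: what is moved stays moved. The work goes in short steps, Python scripts to look and compute and a tool call to move; the robot and the scene stay as the last step left them, time stands still between calls to the robot, and variables do not carry over. Pictures are saved under pics/ and viewed, at most 10 in all, crops included, and the job is handed in when it is done.

Besides the shell and the picture viewer there is one more tool, called after "Call:" as a command line: name --argument value ..., lists and objects as JSON in quotes. arm_command: Moves the arm, as the interface text tells. Its arguments: {"type":"object","properties":{"fingers":{"type":"array","items":{"type":"number"}},"travel":{"type":"array","items":{"type":"array","items":{"type":"number"}}},"dr":{"type":"array","items":{"type":"array","items":{"type":"number"}}},"squeeze":{"type":"number"}},"required":["fingers","travel","dr"]}

```bash
mkdir -p pics; python3 - <<'E'
from cell import *
import cv2,numpy as np
for n in("scene","top"):
    c=read_camera(n); cv2.imwrite(f"pics/{n}0.png",c["color"]); np.savez(f"{n}0.npz",**c)
    print(n,c["fx"],c["cx"],c["cy"],(-c["R"].T@c["t"]).round(3))
s=observe();print(s["time"],s["tool_pos"],s["tool_rot"],s["contact_force"])
E
```

```text
scene 424.5292486619699 291.6243811968198 213.59595340049077 [ 1.096 -0.45   1.197]
top 413.55060796757033 277.5501778138746 207.252287764076 [ 0.447 -0.057  1.252]
0.1 [0.23178409 0.47063023 0.19652548] [-3.14024858e+00 -1.86994895e-04  2.68378419e+00] [ 0.77348326 -0.82029164  0.61722509]
```

View pics/scene0.png

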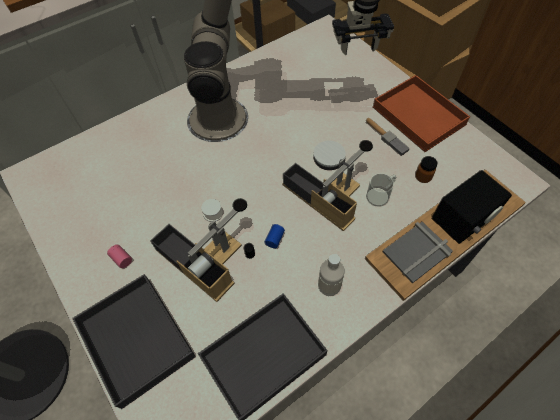

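View pics/top0.png

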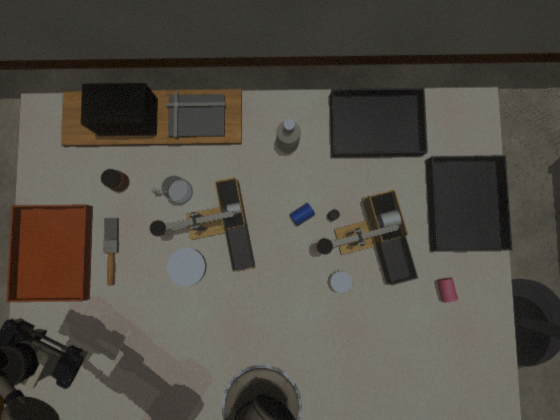

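The scene view has one dispenser at lower left with its paddle at (240,205), and one at centre with its paddle at (366,146). In the top view these are at right, paddle (325,246), can (390,218), and at left, paddle (158,228), can (233,211). The right-hand one in the top view looks wider, has the bigger can, and stands beside the white reel (340,282) and black pot (334,215). I'll check this in a crop and by measurement. The blue (302,214) and pink (447,290) cans are look-alikes.

```bash
cat > h.py <<'E'
import numpy as np,cv2
def cloud(c):
    z=c["z_map"];v,u=np.mgrid[:z.shape[0],:z.shape[1]]
    P=np.stack([(u-c["cx"])/c["fx"]*z,(v-c["cy"])/c["fy"]*z,z],-1)
    W=(P-c["t"])@c["R"]; W[z==0]=np.nan
    return W
E
python3 - <<'E'
from h import *
c=dict(np.load("top0.npz"));W=cloud(c)
a=cv2.resize(c["color"][160:300,140:280],None,fx=2.8,fy=4,interpolation=3)
b=cv2.resize(c["color"][160:300,290:430],None,fx=2.8,fy=4,interpolation=3)
cv2.imwrite("pics/crop.png",np.hstack([a,b]))
for n,(u,v) in dict(padL=(325,246),padS=(158,228),canL=(390,218),canS=(233,211),reel=(340,282),pot=(334,215),barL=(360,240)).items():
    print(n,W[v,u].round(3))
# dark pad pixels at z 0.12..0.15
for n,(u,v) in dict(L=(325,246),S=(158,228)).items():
    w=W[v-14:v+15,u-14:u+15].reshape(-1,3);k=c["color"][v-14:v+15,u-14:u+15].reshape(-1,3).max(1)
    m=(w[:,2]>.122)&(w[:,2]<.15)&(k<60); q=w[m];print(n,m.sum(),q.mean(0).round(4),q.min(0).round(3),q.max(0).round(3))
# bar pixels: high points between
for n,(x0,x1,y0,y1) in dict(L=(315,402,205,262),S=(148,245,200,240)).items():
    w=W[y0:y1,x0:x1].reshape(-1,3);w=w[(w[:,2]>.118)&(w[:,2]<.15)]
    m=w[:,:2].mean(0);d=np.linalg.svd(w[:,:2]-m)[2][0] if len(w)<3000 else 0
    t=(w[:,:2]-m)@d;print(n,len(w),m.round(4),d.round(3),t.min().round(3),t.max().round(3))
E
```

```text
padL [ 0.457 -0.181  0.135]
padS [0.511 0.269 0.134]
canL [ 0.533 -0.368  0.099]
canS [0.559 0.072 0.085]
reel [ 0.354 -0.232  0.043]
pot [ 0.547 -0.219  0.051]
barL [ 0.472 -0.277  0.129]
L 194 [ 0.4568 -0.1788  0.1364] [ 0.438 -0.2    0.129] [ 0.476 -0.159  0.142]
S 194 [0.5111 0.2701 0.1361] [0.492 0.25  0.13 ] [0.53  0.291 0.141]
L 693 [ 0.4757 -0.2553] [-0.243  0.97 ] -0.133 0.1
S 713 [0.5253 0.1922] [-0.188  0.982] -0.131 0.1
```

View pics/crop.png

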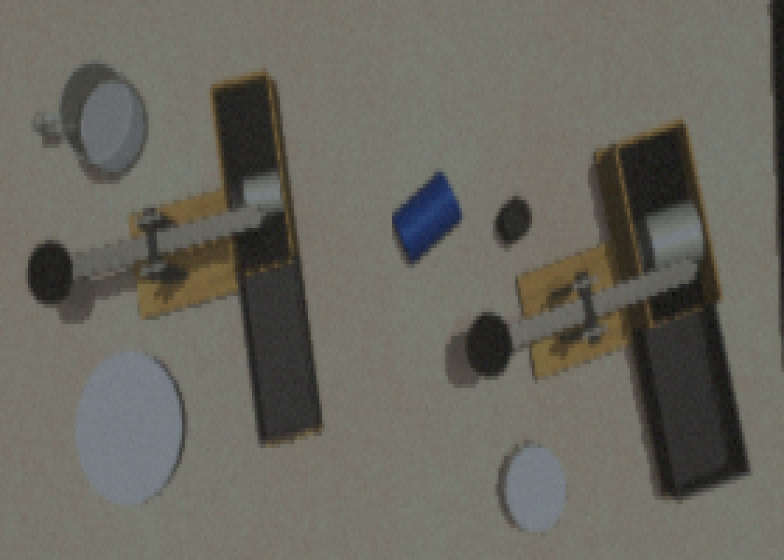

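The right-hand dispenser (top view) is the large one. Its channel and can are wider, and the reel and pot stand by its paddle. The paddle centre is at (0.457, -0.179), with its top at 0.136, which agrees with the given height. I'll move above it with the fingers shut.

Call:
arm_command --fingers '[1,1,1,1,1,1,1,1]' --travel '[[-0.02,-0.02,-0.01],[-0.045,-0.045,-0.02],[-0.07,-0.07,-0.02],[-0.1,-0.1,-0.02],[-0.13,-0.13,-0.02],[-0.16,-0.16,-0.02],[-0.19,-0.19,-0.02],[-0.22,-0.22,-0.02]]' --dr '[[0,0,0],[0,0,0],[0,0,0],[0,0,0],[0,0,0],[0,0,0],[0,0,0],[0,0,0]]'

```text
time: 0.77
tool_pos: [0.3308, 0.1781, 0.217]
tool_rot: [3.142, 0.0, 2.684]
contact_force: [1.9, -0.6, -0.3]
opening: 0.0432
grip_force: 0.0
```

Call:
arm_command --fingers '[1,1,1,1,1,1,1,1]' --travel '[[-0.027,-0.027,0],[-0.054,-0.054,0],[-0.08,-0.08,0],[-0.11,-0.11,0],[-0.135,-0.135,0],[-0.16,-0.16,0],[-0.18,-0.18,0],[-0.2,-0.2,0]]' --dr '[[0,0,0],[0,0,0],[0,0,0],[0,0,0],[0,0,0],[0,0,0],[0,0,0],[0,0,0]]'

```text
time: 1.43
tool_pos: [0.4219, -0.0897, 0.2168]
tool_rot: [3.141, -0.001, 2.683]
contact_force: [0.7, 0.9, 0.5]
opening: 0.0004
grip_force: 0.0
```

Call:
arm_command --fingers '[1,1,1,1,1,1,1,1]' --travel '[[-0.02,-0.02,0],[-0.04,-0.04,0],[-0.055,-0.05,0.005],[-0.069,-0.063,0.01],[-0.069,-0.063,0.015],[-0.069,-0.063,0.02],[-0.069,-0.063,0.02],[-0.069,-0.063,0.02]]' --dr '[[0,0,6],[0,0,13],[0,0,20],[0,0,27],[0,0,34],[0,0,41],[0,0,46],[0,0,49.7]]'

```text
time: 2.1
tool_pos: [0.4555, -0.1748, 0.1962]
tool_rot: [-3.14, -0.001, 1.811]
contact_force: [0.6, 0.2, 0.3]
opening: 0.0002
grip_force: 0.0
```

```bash
python3 - <<'E'
from cell import *
from h import *
s=observe();print(s["tool_pos"],s["tool_rot"])
c=read_camera("wrist");cv2.imwrite("pics/w1.png",c["color"])
W=cloud(c);R,t=c["R"],c["t"]
for p in ([.457,-.179,.136],[.481,-.276,.133]):
    q=R@np.array(p)+t;print((q[:2]/q[2]*c["fx"]+[c["cx"],c["cy"]]).round())
k=c["color"].max(2);m=(W[...,2]>.125)&(W[...,2]<.145)&(k<70)&(np.hypot(W[...,0]-.457,W[...,1]+.179)<.04)
q=W[m];print(len(q),q.mean(0).round(4),q.min(0).round(3),q.max(0).round(3))
E
```

```text
[ 0.45549578 -0.17476579  0.19624265] [-3.14022676e+00 -1.42309777e-03  1.81139072e+00]
[279. 226.]
[279. 346.]
2684 [ 0.4577 -0.1778  0.1354] [ 0.437 -0.2    0.132] [ 0.479 -0.157  0.137]
```

View pics/w1.png

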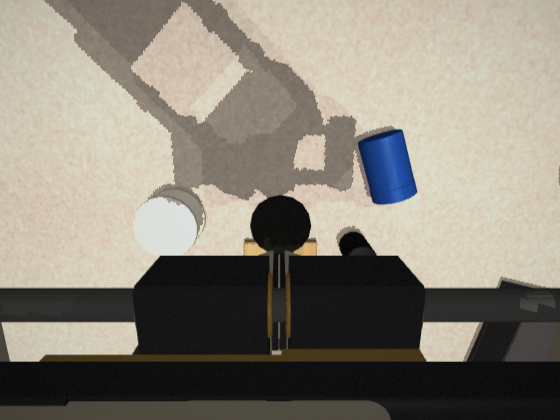

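The wrist view shows the paddle (280,226) as a full disc just ahead of the shut fingers, with nothing between them. The reel is at (167,225) and the pot at (352,243), both to the side. The paddle measures (0.4577, -0.1778, 0.135), so the tool is centred within 4 mm. Now I'll go down and press.

Call:
arm_command --fingers '[1,1,1,1,1,1,1,1]' --travel '[[-0.002,0.001,0.015],[-0.002,0.001,0.03],[-0.002,0.001,0.045],[-0.002,0.001,0.055],[-0.002,0.001,0.062],[-0.002,0.001,0.068],[-0.002,0.001,0.074],[-0.002,0.001,0.08]]' --dr '[[0,0,0],[0,0,0],[0,0,0],[0,0,0],[0,0,0],[0,0,0],[0,0,0],[0,0,0]]'

```text
time: 2.82
tool_pos: [0.4577, -0.1766, 0.117]
tool_rot: [3.141, 0.0, 1.817]
contact_force: [0.1, -0.0, -0.2]
opening: 0.0005
grip_force: 0.0
```

Call:
arm_command --fingers '[1,1,1,1,1,1,1,1]' --travel '[[0,0,0.006],[0,0,0.012],[0,0,0.018],[0,0,0.023],[0,0,0.026],[0,0,0.027],[0,0,0.027],[0,0,0.027]]' --dr '[[0,0,0],[0,0,0],[0,0,0],[0,0,0],[0,0,0],[0,0,0],[0,0,0],[0,0,0]]'

```text
time: 3.48
tool_pos: [0.4575, -0.1764, 0.0902]
tool_rot: [3.141, -0.0, 1.816]
contact_force: [0.3, 2.2, 2.6]
opening: 0.0003
grip_force: 1.5
```

```bash
python3 - <<'E'
from cell import *
from h import *
c=read_camera("scene");s=observe();print(s["time"],s["contact_force"],s["tool_pos"])
cv2.imwrite("pics/s2.png",cv2.resize(c["color"][180:320,130:290],None,fx=4,fy=4,interpolation=3))
E
```

```text
3.5333 [-0.36407827  3.45324131  3.14091054] [ 0.4574957  -0.17637603  0.09028706]
```

View pics/s2.png

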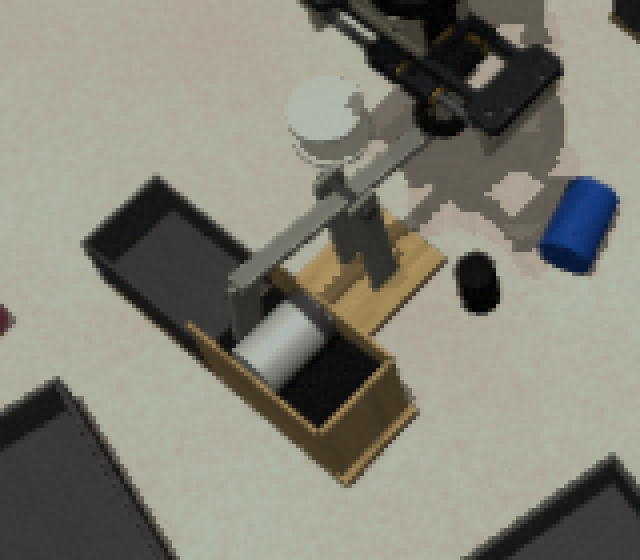

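The bar is tilted and the gate end (crop ~240,280) is up, but the can (285,345) is still behind the gate. I'll press a little deeper and hold.

Call:
arm_command --fingers '[1,1,1,1,1,1,1,1]' --travel '[[0,0,0.001],[0,0,0.002],[0,0,0.003],[0,0,0.004],[0,0,0.004],[0,0,0.004],[0,0,0.004],[0,0,0.004]]' --dr '[[0,0,0],[0,0,0],[0,0,0],[0,0,0],[0,0,0],[0,0,0],[0,0,0],[0,0,0]]'

```text
time: 4.2
tool_pos: [0.4575, -0.1766, 0.0862]
tool_rot: [3.141, 0.0, 1.816]
contact_force: [0.3, 2.3, 3.2]
opening: 0.0004
grip_force: 1.5
```

```bash
python3 - <<'E'
from cell import *
from h import *
c=read_camera("scene");s=observe();print(s["time"],s["contact_force"],s["tool_pos"])
W=cloud(c);d=np.array([-.243,.97]);p=np.array([.481,-.276])
r=W[...,:2]-p;Y=r@d;X=r@np.array([.97,.243])
for y in(-.09,-.06,-.03,.03,.06):
    m=(abs(Y-y)<.008)&(abs(X)<.012)&(W[...,2]>.08)&(W[...,2]<.22);print(y,m.sum(),np.nanpercentile(W[m][:,2],[50,90]) if m.any() else 0)
# can: bright px inside the channel/tray
m=(abs(Y+.1)<.03)&(X>-.15)&(X<.1)&(W[...,2]>.035)&(W[...,2]<.12)&(c["color"].min(2)>110)
print(m.sum(),np.median(X[m]) if m.any() else 0,np.median(W[m][:,2]) if m.any() else 0)
cv2.imwrite("pics/s3.png",cv2.resize(c["color"][180:320,130:290],None,fx=4,fy=4,interpolation=3))
E
```

```text
4.25 [0.87353685 1.20355224 3.61144359] [ 0.4575317  -0.17661077  0.08615903]
-0.09 48 [0.14872158 0.15231829]
-0.06 52 [0.14067755 0.14361105]
-0.03 31 [0.13573256 0.13875992]
0.03 29 [0.12254382 0.12537694]
0.06 49 [0.12011861 0.20510106]
211 0.03208399043554476 0.0965065753517515
```

View pics/s3.png

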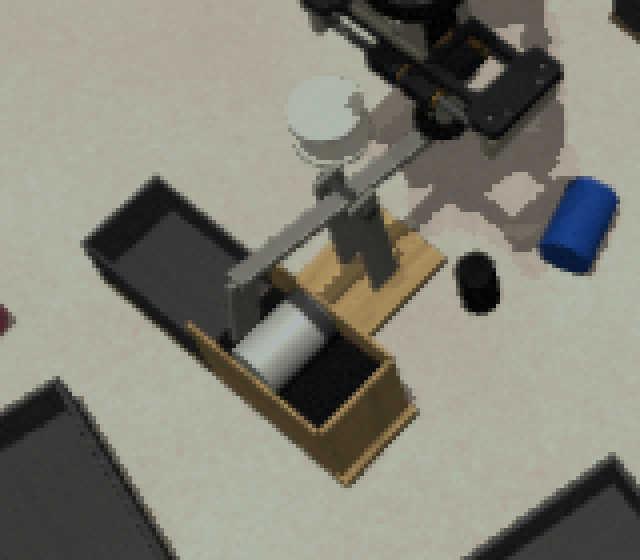

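The bar slope is only about 0.22 rad although the TCP is at z=0.086, where the pad should be near 0.09. I'll look at the contact from the wrist before going deeper.

```bash
python3 - <<'E'
from cell import *
from h import *
c=read_camera("wrist");s=observe();print(s["time"],s["contact_force"].round(1) if hasattr(s["contact_force"],"round") else s["contact_force"])
T=np.array(s["tool_pos"])
cv2.imwrite("pics/w2.png",c["color"])
for p in (T,[.4577,-.1778,.114]):
    q=c["R"]@np.array(p)+c["t"];print((q[:2]/q[2]*c["fx"]+[c["cx"],c["cy"]]).round(),q.round(3))
W=cloud(c);C=-c["R"].T@c["t"];print("cam",C)
for v in range(150,300,8): print(v,[tuple(W[v,u].round(3)) for u in (262,279,296)])
E
```

```text
4.3 [-0.1  1.1  2.7]
[278. 249.] [-0.     0.018  0.199]
[277. 272.] [-0.001  0.027  0.172]
cam [ 0.44110372 -0.10905533  0.27319046]
150 [(np.float64(0.435), np.float64(-0.135), np.float64(-0.002)), (np.float64(0.447), np.float64(-0.132), np.float64(-0.001)), (np.float64(0.459), np.float64(-0.129), np.float64(-0.001))]
158 [(np.float64(0.436), np.float64(-0.14), np.float64(0.0)), (np.float64(0.448), np.float64(-0.137), np.float64(-0.001)), (np.float64(0.461), np.float64(-0.134), np.float64(-0.0))]
166 [(np.float64(0.437), np.float64(-0.146), np.float64(-0.001)), (np.float64(0.45), np.float64(-0.143), np.float64(-0.002)), (np.float64(0.462), np.float64(-0.14), np.float64(-0.001))]
174 [(np.float64(0.439), np.float64(-0.152), np.float64(-0.001)), (np.float64(0.451), np.float64(-0.149), np.float64(-0.001)), (np.float64(0.464), np.float64(-0.146), np.float64(-0.001))]
182 [(np.float64(0.44), np.float64(-0.158), np.float64(-0.0)), (np.float64(0.453), np.float64(-0.155), np.float64(0.0)), (np.float64(0.465), np.float64(-0.152), np.float64(0.001))]
190 [(np.float64(0.442), np.float64(-0.164
[... 1849 characters left out ...]
0.143), np.float64(0.196)), (np.float64(0.456), np.float64(-0.169), np.float64(0.131)), (np.float64(0.453), np.float64(-0.141), np.float64(0.196))]
278 [(np.float64(0.446), np.float64(-0.143), np.float64(0.2)), (np.float64(0.457), np.float64(-0.172), np.float64(0.132)), (np.float64(0.453), np.float64(-0.141), np.float64(0.201))]
286 [(np.float64(0.446), np.float64(-0.143), np.float64(0.204)), (np.float64(0.458), np.float64(-0.176), np.float64(0.132)), (np.float64(0.453), np.float64(-0.141), np.float64(0.204))]
294 [(np.float64(0.446), np.float64(-0.144), np.float64(0.206)), (np.float64(0.451), np.float64(-0.148), np.float64(0.196)), (np.float64(0.453), np.float64(-0.143), np.float64(0.204))]
```

View pics/w2.png

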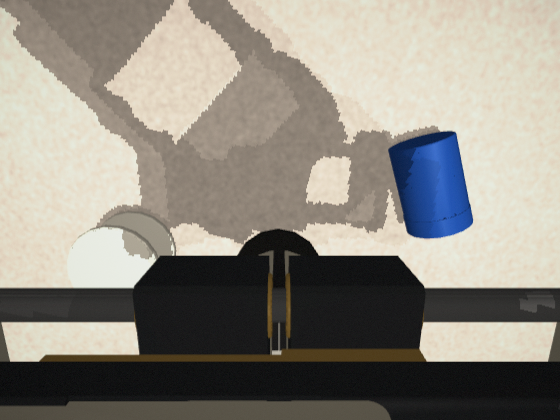

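The wrist view shows the fingertips (280,258) sitting on the paddle, centred. Their true ends are at about z=0.114, so with the fingers shut they end roughly 28 mm short of the nominal TCP. The force (about 3 N) also agrees with 0.22 rad. I'll press about 23 mm further.

Call:
arm_command --fingers '[1,1,1,1,1,1,1,1]' --travel '[[0,0,0.004],[0,0,0.008],[0,0,0.012],[0,0,0.016],[0,0,0.019],[0,0,0.022],[0,0,0.024],[0,0,0.025]]' --dr '[[0,0,0],[0,0,0],[0,0,0],[0,0,0],[0,0,0],[0,0,0],[0,0,0],[0,0,0]]'

```text
time: 4.97
tool_pos: [0.4574, -0.1765, 0.0608]
tool_rot: [-3.142, -0.0, 1.816]
contact_force: [0.5, -1.8, 4.9]
opening: 0.0004
grip_force: 2.0
```

```bash
cat > m.py <<'E'
from cell import *
from h import *
import sys
c=read_camera("scene");s=observe();print(s["time"],np.round(s["contact_force"],1),np.round(s["tool_pos"],4))
W=cloud(c);d=np.array([-.243,.97]);p=np.array([.481,-.276])
r=W[...,:2]-p;Y=r@d;X=r@np.array([.97,.243])
zs=[];ys=np.arange(-.09,.04,.02)
for y in ys:
    m=(abs(Y-y)<.008)&(abs(X)<.009)&(W[...,2]>.08)&(W[...,2]<.22);zs.append(np.median(W[m][:,2]))
print("slope",np.polyfit(ys,zs,1).round(3))
m=(abs(Y+.1)<.03)&(X>-.15)&(X<.1)&(W[...,2]>.035)&(W[...,2]<.12)&(c["color"].min(2)>110)
print("can",m.sum(),np.median(X[m]) if m.any() else 0,np.median(W[m][:,2]) if m.any() else 0)
cv2.imwrite(sys.argv[1],cv2.resize(c["color"][180:320,130:290],None,fx=4,fy=4,interpolation=3))
E
python3 m.py pics/s4.png
```

```text
5.0167 [ 0.3 -0.6  4.6] [ 0.4574 -0.1765  0.0608]
slope [-0.498  0.129]
can 185 -0.07987725675744492 0.06846338474958756
```

The can has rolled through: it is at X=-0.08 with its top at 0.068, which is on the tray floor. I'll hold for a moment, then release upward.

Call:
arm_command --fingers '[1,1,1,1,1,1,1,1]' --travel '[[0,0,0],[0,0,0],[0,0,0],[0,0,0],[0,0,0],[0,0,0],[0,0,0],[0,0,0]]' --dr '[[0,0,0],[0,0,0],[0,0,0],[0,0,0],[0,0,0],[0,0,0],[0,0,0],[0,0,0]]'

```text
time: 5.68
tool_pos: [0.4574, -0.1765, 0.0611]
tool_rot: [3.142, -0.0, 1.816]
contact_force: [0.3, 0.4, 4.6]
opening: 0.0005
grip_force: 2.1
```

```bash
python3 m.py pics/s5.png
```

```text
5.7333 [0.3 0.2 4.2] [ 0.4574 -0.1765  0.0611]
slope [-0.478  0.129]
can 180 -0.12115361517842874 0.06547559383013216
```

Call:
arm_command --fingers '[1,1,1,1,1,1,1,1]' --travel '[[0,0,-0.008],[0,0,-0.016],[0,0,-0.024],[0,0,-0.032],[0,0,-0.04],[0,0,-0.048],[0,0,-0.056],[0,0,-0.065]]' --dr '[[0,0,0],[0,0,0],[0,0,0],[0,0,0],[0,0,0],[0,0,0],[0,0,0],[0,0,0]]'

```text
time: 6.4
tool_pos: [0.4575, -0.1768, 0.1269]
tool_rot: [3.141, 0.0, 1.816]
contact_force: [0.1, -0.6, 0.4]
opening: 0.0005
grip_force: 0.0
```

Call:
arm_command --fingers '[1,1,1,1,1,1,1,1]' --travel '[[0,0,-0.02],[0,0,-0.04],[0,0,-0.06],[0,0,-0.08],[0,0,-0.08],[0,0,-0.08],[0,0,-0.08],[0,0,-0.08]]' --dr '[[0,0,0],[0,0,0],[0,0,0],[0,0,0],[0,0,0],[0,0,0],[0,0,0],[0,0,0]]'

```text
time: 7.07
tool_pos: [0.4568, -0.1763, 0.2051]
tool_rot: [-3.14, -0.001, 1.816]
contact_force: [0.9, -0.1, 0.3]
opening: 0.0006
grip_force: 0.0
```

```bash
python3 m.py pics/s6.png; python3 m.py pics/s7.png
```

```text
7.1167 [ 0.1 -0.8 -0.7] [ 0.4569 -0.1763  0.2051]
slope [0.014 0.13 ]
can 179 -0.12113354697463131 0.06553814154079175
7.1667 [-1.   0.6  0.3] [ 0.457  -0.1763  0.2051]
slope [0.014 0.129]
can 179 -0.12172520098834493 0.06596033129598096
```

View pics/s7.png

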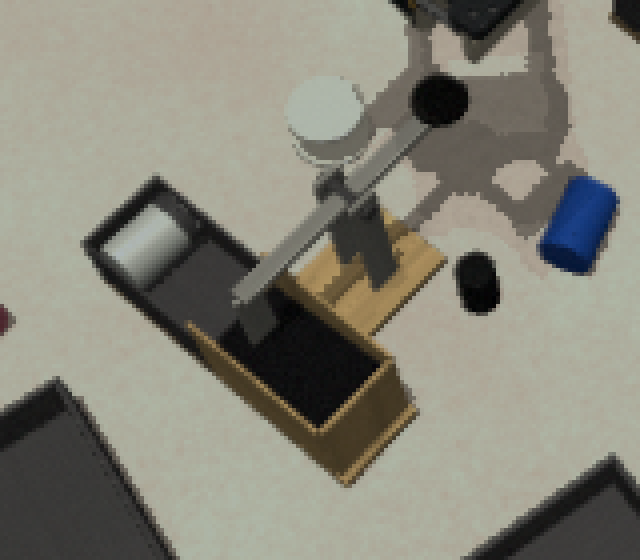

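The can (crop 150,245) lies at rest at the end of the tray. The bar is level, the gate (258,325) is shut, the reel and pot have not moved, and the fingers are clear.

```bash
python3 -c "
from cell import *
print(hand_in())"
```

```text
the job is handed in; nothing more can be done
None
```

The larger can is at rest in its catch tray, the gate is shut again with the rocker level, and the job was handed in at about 7.2 s; the reel and pot beside it had not moved, and the arm never went near the other dispenser.

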